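# Seat the carrier plate on its three-ball stage

## Robot

A 7-joint arm with a two-finger parallel gripper is mounted at the origin on a cart in front of the work surface, level with it; the furniture and walls round the work are solid. World frame = base frame: x ahead of the robot, y to its left, z up, the work surface at z = 0. Lengths are in mm, angles in rad, forces in N, time in s.
With the tool pointing down it reaches from about 400 to 875 mm from the base axis. Payload 4.4 kg.
Tool frame: the origin (TCP) lies at the very end of the fingers, on their centre line; the grasp point (between the pads) lies 19 mm behind it; y points along the fingers, z is the direction in which the jaws open and shut, and the axes are right-handed (so a half turn about y gives the same grasp; the last joint's range is limited). The gripper opens to 85 mm and grips with 20 to 120 N. Pads are 22 mm wide; open, the fingers measure 114 mm over their backs; the gripper's body (76 mm by 85 mm) begins 54 mm behind the grasp point. The pads swing forward as they close: fully open they stand 13 mm farther back than shut.
Start: joints at [1.202, 0.628, 0.038, 1.517, -0.027, 0.996, -0.02], TCP at [193.854, -620.434, 231.313] pointing down, gripper open.
Joint ranges: [-3.06, 3.06], [-0.37, 2.12], [-1.25, 1.32], [0.18, 2.47], [-1.1, 4.24], [0.23, 1.98], [-2.94, 2.94]. Speed limits (rad/s): [2.57, 2.57, 3.14, 3.14, 3.14, 3.14, 3.14].

## Interface

Orientations are given as [roll, pitch, yaw] about the fixed x, y, z axes, in that order (R = Rz(yaw) Ry(pitch) Rx(roll)).
In Python, from cell import ctrl, imaging, finish_job gives the robot as it stands.
- The arm moves only by the shell command python3 -m inch 'ROWS'. ROWS is JSON, one flat list of numbers, 7 for each row, row after row: the opening, from 0 (shut) to 1 (fully open), then the shift along the tool's x, y, z in cm, then the turn, a rotation vector about the tool's x, y, z in degrees. A call has 1 to 12 rows; each row is the pose to reach, as a shift and turn from the pose commanded when the call began, along the tool's axes at that moment; what a row does not reach only later rows make up. A row lasts 1/10 s, in which the tool goes at most 50 mm and 8.59 degrees, less where a joint would pass 70% of its speed; a pose out of reach is approached as far as the arm can. A call with a gripper value outside its range is refused whole. The fingers move at their own pace and stop on an object; the grip force is fixed at half the most. Time passes only in rows, so rows that repeat a pose let the fingers close. It gives the time, the measured TCP pose, the force and the opening at its end, in the units of the state.
- ctrl.read_state(): the state, without advancing time (a new reading comes with each control period).
- imaging.get_image(name): name is "side" or "top" or "wrist"; returns a dict with "img" (400x640x3 uint8, red, green, blue), "fx", "fy", "cx", "cy" (pixels), "dist" ([k1, k2, p1, p2, k3] as OpenCV has them; the pictures are not rectified), "R" (3x3) and "t" (3): a world point X has camera coordinates R X + t. Camera axes: x right, y down, z forward; pixel columns grow to the right and rows downward; lengths in mm; the calibration is good to about 2 mm. A picture is of the moment at which its call begins. There is no depth.
- finish_job(): hands the job in, once; it reports no verdict.
The state is a dict: "clock": time; "qpos": joint angles; "qd": joint speeds; "tau": joint torques, N m; "eef_pos": TCP position; "tool_rot": TCP orientation; "force": force on the tool from outside, world axes, zero at the start; "torque": the same for the moment, N m; "width": finger opening in mm.
Only numpy, scipy, OpenCV 4.12 (cv2) and the standard library are available. Lean on these libraries where they do the work, as an engineer would, in place of code of your own. Each camera call takes 0.05 s, during which the arm holds its last target.

## Task

Pick up the aluminium carrier plate (it has an upright fin handle) and seat it, the right way round, on the three steel balls of the adjustable stage: lower it between the two sprung rollers and press it down gently, feeling for the point where the rollers snap over its edges, until the springs have pulled it fully home on all three balls. The stage's height has been altered and is not known exactly, so do not force or drop the plate; let go of it when it is seated, and leave the beaker, the timer and the white sample pot where they are.

Things in the scene. Friction and masses are not known exactly. Their poses are not given: they have to be found in the camera images.
- plate_grip (a point): Loose bare aluminium plate, 0.28 to 0.44 kg, 110 x 92 x 14.5 mm, flat on the bench. Fin handle on its middle: 14 mm thick along x, 44 mm long along y, top 54.5 mm above the underside. This point is in the fin, on the centre line, 36 mm above the underside. Grip it from above, fingers closing along x. x points to the narrow end, z up.
- plate_nose (a point): Middle of the plate's narrow end (50 mm wide), at underside level, 60 mm along x from the centre; the square wide end is at -50 mm. Below the plate are three V-grooves (45 degree sides, mouth 20 mm) for the balls, at plate (40, 0), (-30, 26), (-30, -26) mm. They centre themselves on balls up to about 6 mm off.
- mount: Foot of the stage, fixed: 104 x 104 x 10 mm block, origin under its centre on the bench, x towards the single ball, z up. The seated plate has the foot's yaw, narrow end to +x. The deck above it holds three 14 mm balls in the grooves' layout; its setting is not measured: up to 3 mm off the foot's centre in x and in y, seated plate's underside 50 to 62 mm above the bench.
- clip_l (a joint): Outward travel (m) of the roller on the +y side of the deck; a like one is at -y. 0 = free. Rollers are 10 mm thick, 40 mm long, horizontal; housings reach 78 mm from the middle and at most 17 mm above the seated plate's underside. The plate's pointed side rails meet them about 14 mm above home and spread them; 7 mm = widest, then back to 4 mm when home.
- seat_pin (a joint): Sprung brass pin in the middle of the deck, pushed down by the plate: 0 m free, about 0.006 m when the plate is home on all three balls. Pressing past the rollers takes about 8 to 15 N; from about 5 mm above home they pull the plate down with some 8 N, so the push on the hand falls off or reverses. Pressing with over 20 N once it is home harms plate and stage.
- beaker_mid (a point): Bystander: empty glass beaker, 54 mm wide, 70 mm high; point half-way up.
- timer_mid (a point): Bystander: small lab timer with three buttons, 62 x 66 x 23 mm; point half-way up.
- sample_pot_mid (a point): Bystander: white sample pot with white screw cap, 53 mm wide, 61 mm high; point half-way up.
Not all that is in view belongs to the job. Leave any purple look-alike of the part that bears plate_grip alone.

How it is judged (in metres and radians):
On the way:
1. the plate has been lifted clear of the bench (height (world z) of plate_grip above 0.075 m), for 0.2 s.
At the end, for the whole second after the job is handed in: The plate rests, released, fully home on the three balls under the spring rollers: seating pin pushed in more than 5.2 mm, plate level within 1.4 degrees, within 7 mm of the foot's centre and 3.4 degrees of its yaw, at rest (value of joint seat_pin above 0.0052 m and angle between plate_grip's own z axis and vertical below 0.025 rad and horizontal distance between plate_grip and mount below 0.007 m and angle between the x axis of plate_grip and the x axis of mount, either way round below 0.06 rad and linear speed of plate below 0.01 m/s); the robot touches nothing.
It fails at once if the plate is forced or dropped onto the stage (contact forces between them, summed, over 60 N; 25 N of it are the springs at rest, so some 20 N of added push) (contact force between plate and mount above 60 N).
It fails at once if the beaker is shifted (distance of beaker_mid from where it was at the start of the episode above 0.02 m).
It fails at once if the timer is shifted (distance of timer_mid from where it was at the start of the episode above 0.02 m).
It fails at once if the sample pot is shifted (distance of sample_pot_mid from where it was at the start of the episode above 0.02 m).
It also fails if it takes over 51 s, if anything falls off the work surface, if the arm or the gripper's body presses on something with over 40 N, if the wrist force passes 120 N, or if a joint passes its speed limit or range.

## Working session

There is one attempt and no reset: what is moved stays moved. The work goes in short steps, Python scripts to look and compute and a shell command to move; the robot and the scene stay as the last step left them, time stands still between calls to the robot, and variables do not carry over. Pictures are saved under pics/ and viewed, and the job is handed in when it is done.

```bash
mkdir -p pics; ls; python3 - <<'E'
from cell import ctrl, imaging
import cv2
print(ctrl.read_state())
for n in ["side","top","wrist"]:
    d=imaging.get_image(n)
    cv2.imwrite(f"pics/{n}0.png",d["img"][:,:,::-1])
    print(n,{k:v for k,v in d.items() if k!="img"})
E
```

```text
pics
{'clock': 0.0, 'qpos': array([ 1.20221349,  0.62933755,  0.03842868,  1.51838805, -0.02700207,
        0.99630983, -0.02001457]), 'qd': array([-0.00030849, -0.00029934, -0.00041106, -0.00010811,  0.00108674,
       -0.00092249, -0.00019238]), 'tau': array([-6.83889739e-04, -5.63396502e+01,  1.22605160e+00, -1.93449014e+01,
        1.10638101e-02,  1.05546601e-02,  3.29620747e-06]), 'eef_pos': array([ 193.65973269, -619.8100476 ,  230.38800182]), 'tool_rot': array([-1.57272148e+00, -1.60085439e-05, -2.83881521e+00]), 'force': array([0.21140076, 0.05970927, 0.50633875]), 'torque': array([-0.0068931 , -0.00376897, -0.01879906]), 'width': 85.55464828923141}
side {'fx': 377.75533589705674, 'fy': 377.75533589705674, 'cx': 313.168348034149, 'cy': 199.93001384454195, 'dist': array([-0.01610403,  0.        ,  0.        ,  0.        ,  0.        ]), 'R': array([[-0.98354208, -0.17894113, -0.02500103],
       [-0.0724553 ,  0.51738116, -0.85268222],
       [ 0.16551498, -0.83683738, -0.52183138]]), 't': array([596.47627927, 115.15158107, 970.98067076])}
top {'fx': 414.1882889333704, 'fy': 414.1882889333704, 'cx': 314.1875543744921, 'cy': 201.16354752327527, 'dist': array([-0.03443452,  0.        ,  0.        ,  0.        ,  0.        ]), 'R': array([[-0.00442314, -0.99994694,  0.00930379],
       [-0.98072537,  0.00252029, -0.19537503],
       [ 0.19534121, -0.00998864, -0.98068447]]), 't': array([-51.83975729, 595.55684089, 977.78453277])}
wrist {'fx': 276.72411820931654, 'fy': 276.72411820931654, 'cx': 315.5489798464453, 'cy': 196.45909985175916, 'dist': array([-0.04860763,  0.        ,  0.        ,  0.        ,  0.        ]), 'R': array([[ 0.29809373, -0.95453573, -0.00128863],
       [-0.90847266, -0.28412241,  0.3065157 ],
       [-0.29294632, -0.09019972, -0.95186473]]), 't': array([-649.37753919,  -41.39847557,  379.39132983])}
```

View pics/side0.png

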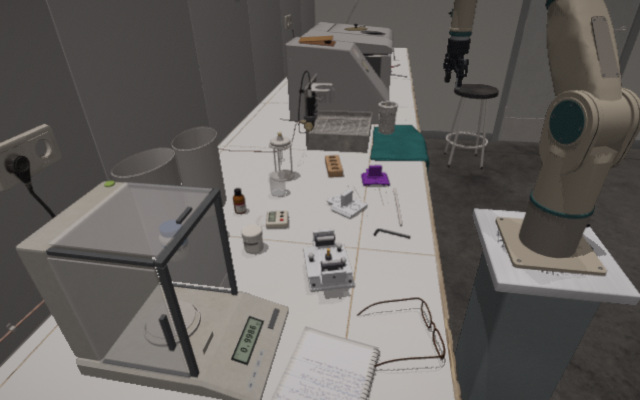

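View pics/top0.png

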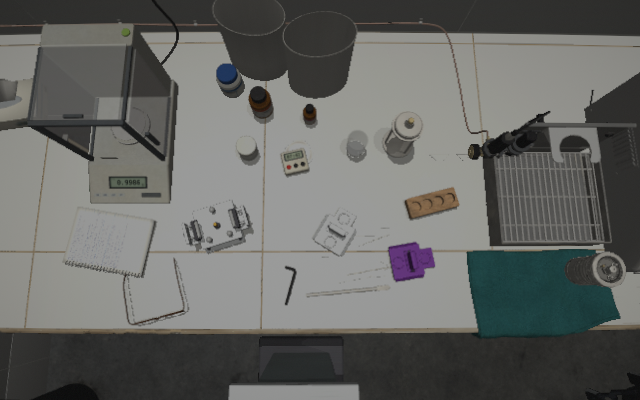

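View pics/wrist0.png

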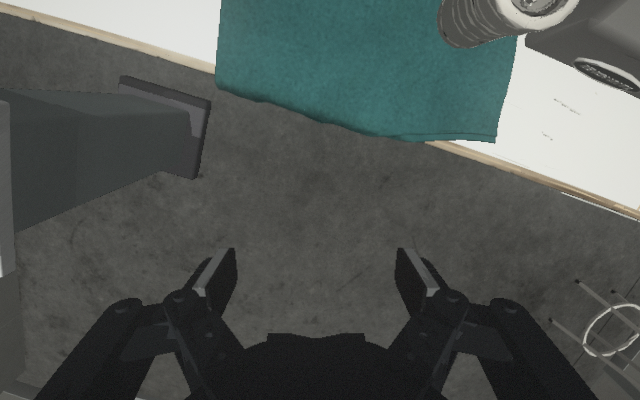

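```bash
python3 - <<'E'
import cv2, numpy as np
t=cv2.imread("pics/top0.png"); s=cv2.imread("pics/side0.png")
a=cv2.resize(t[195:270,290:390],None,fx=8,fy=8,interpolation=cv2.INTER_CUBIC)
cv2.imwrite("pics/plate_top.png",a)
a=cv2.resize(t[190:262,170:270],None,fx=8,fy=8,interpolation=cv2.INTER_CUBIC)
cv2.imwrite("pics/mount_top.png",a)
a=cv2.resize(s[180:300,290:390],None,fx=5,fy=5,interpolation=cv2.INTER_CUBIC)
cv2.imwrite("pics/ps_side.png",a)
E
```

```text
(no output)
```

View pics/plate_top.png

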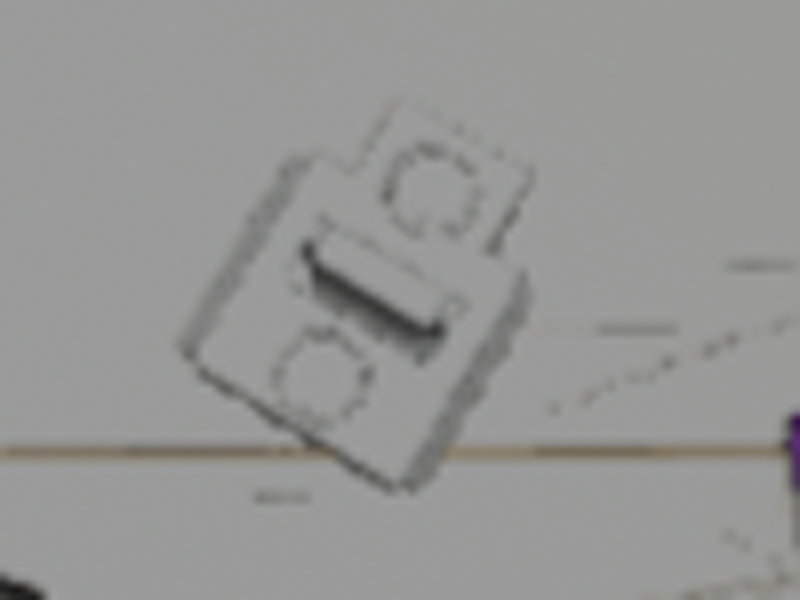

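View pics/mount_top.png

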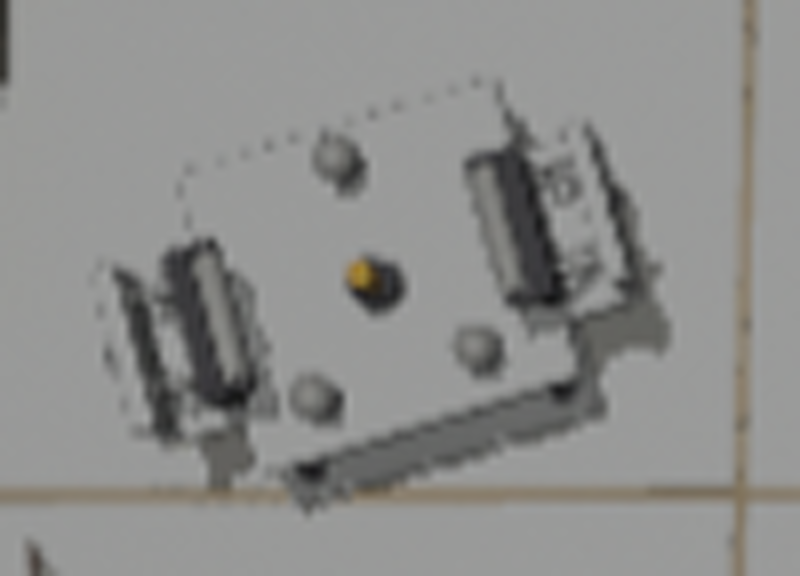

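View pics/ps_side.png

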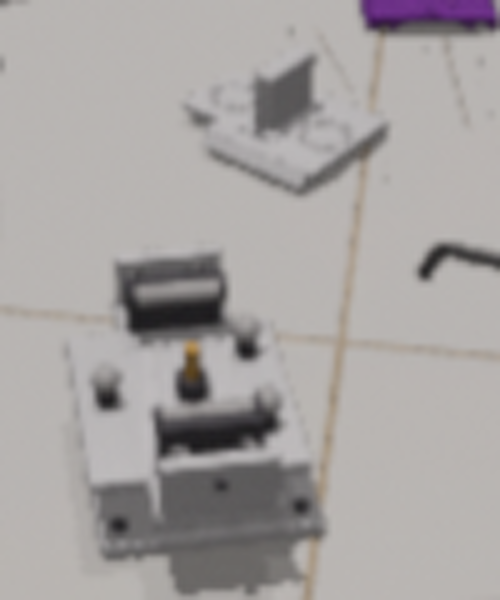

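```bash
cat > h.py <<'E'
import numpy as np, cv2
from cell import imaging, ctrl
def cal(n):
    d=imaging.get_image(n); return d
def ray(d,p):
    K=np.array([[d["fx"],0,d["cx"]],[0,d["fy"],d["cy"]],[0,0,1.]])
    u=cv2.undistortPoints(np.array([[p]],float),K,d["dist"])[0,0]
    R=d["R"];C=-R.T@d["t"]; v=R.T@np.array([u[0],u[1],1.]); return C,v/np.linalg.norm(v)
def onz(d,p,z):
    C,v=ray(d,p); return C+v*(z-C[2])/v[2]
def tri(d1,p1,d2,p2):
    C1,v1=ray(d1,p1);C2,v2=ray(d2,p2)
    A=np.stack([v1,-v2],1); s=np.linalg.lstsq(A,C2-C1,rcond=None)[0]
    a=C1+s[0]*v1;b=C2+s[1]*v2
    return (a+b)/2,np.linalg.norm(a-b)
def proj(d,X):
    K=np.array([[d["fx"],0,d["cx"]],[0,d["fy"],d["cy"]],[0,0,1.]])
    return cv2.projectPoints(np.array(X,float).reshape(-1,1,3),cv2.Rodrigues(d["R"])[0],d["t"],K,d["dist"])[0][:,0]
E
python3 - <<'E'
from h import *
np.set_printoptions(precision=1,suppress=True)
T=cal("top");S=cal("side")
print("cams",ray(T,(320,200))[0],ray(S,(320,200))[0])
ct=lambda x,y:(170+(x+.5)/8-.5,190+(y+.5)/8-.5)
cs=lambda x,y:(290+(x+.5)/5-.5,180+(y+.5)/5-.5)
B=[]
for n,a,b in [("single",(335,158),(107,384)),("rearR",(480,350),(247,334)),("rearL",(316,397),(268,400)),("pin",(360,272),(193,347))]:
    X,e=tri(T,ct(*a),S,cs(*b)); print(n,X,e, onz(T,ct(*a),56)); B.append(X)
print("dist",np.linalg.norm(B[1]-B[2]),np.linalg.norm(B[0]-(B[1]+B[2])/2))
for z in (50,56,62):
    b=[onz(T,ct(*a),z) for a in [(335,158),(480,350),(316,397)]]
    m=(b[1]+b[2])/2; d=b[0]-m; print(z,np.linalg.norm(b[1]-b[2]),np.linalg.norm(d),"yaw",np.arctan2(d[1],d[0]),"centre",m+d*30/70)
cp=lambda x,y:(290+(x+.5)/8-.5,195+(y+.5)/8-.5)
for n,p,z in [("noseL",(400,97),14.5),("noseR",(535,172),14.5),("noseR0",(535,172),0),("wideL",(187,350),14.5),("wideR",(400,488),14.5),("hole1",(432,190),14.5),("hole2",(322,378),14.5),("fin",(320,213),54.5),("fin",(457,290),54.5),("fin",(305,243),54.5),("fin",(442,325),54.5),("shoulderL",(300,157),14.5),("shR",(522,270),14.5)]:
    print(n,onz(T,cp(*p),z))
for n,p,z in [("f1",(185,165),50),("beak",(0,0),0)]: pass
E
```

```text
cams [ 392.8  -43.6 1075.7] [434.3 859.7 619.8]
single [574.4 202.6  57.5] 2.3772414193656766 [575.9 203.   56. ]
rearR [514.9 155.5  56.3] 1.0642827547968596 [515.5 155.6  56. ]
rearL [499.8 204.9  59.3] 1.8453781349893992 [501.  205.7  56. ]
pin [536.3 189.6  73.3] 2.203576746999885 [539.9 193.7  56. ]
dist 51.7258217575731 70.69336538602865
50 52.46333874505526 71.6307940809398 yaw 0.32019534315346876 centre [538.1 191.6  50. ]
56 52.15645703500718 71.21179328713829 yaw 0.3201953431534684 centre [537.2 190.2  56. ]
62 51.84957532495914 70.79279249333669 yaw 0.320195343153469 centre [536.4 188.9  62. ]
noseL [ 589.4 -120.5   14.5]
noseR [ 564.5 -164.    14.5]
noseR0 [ 566.8 -165.6    0. ]
wideL [507.  -50.7  14.5]
wideR [ 462.7 -118.4   14.5]
hole1 [ 558.7 -130.4   14.5]
hole2 [497.8 -94.   14.5]
fin [545.3 -92.1  54.5]
fin [ 521.  -134.3   54.5]
fin [535.9 -87.3  54.5]
fin [ 510.2 -129.4   54.5]
shoulderL [569.7 -87.7  14.5]
shR [ 532.5 -159.    14.5]
```

```bash
cat >> h.py <<'E'
from scipy.spatial.transform import Rotation as Ro
def delta(pos,yaw,st=None):
    st=st or ctrl.read_state()
    R0=Ro.from_euler("xyz",st["tool_rot"]).as_matrix(); R1=Ro.from_euler("xyz",[-np.pi/2,0,yaw]).as_matrix()
    sh=R0.T@(np.array(pos)-st["eef_pos"])/10; rv=Ro.from_matrix(R0.T@R1).as_rotvec(degrees=True)
    print("shift cm",np.round(sh,2),"rot deg",np.round(rv,1)); return sh,rv
E
python3 - <<'E'
from h import *
delta([527,-111,200],-2.116)
E
```

```text
shift cm [-46.99   3.12 -38.66] rot deg [  0.  -41.4  -0. ]
```

```bash
python3 -m inch '[1,-2,0,-1.6,0,-2,0, 1,-5,0.2,-4.1,0,-5,0, 1,-8.5,0.4,-7,0,-8,0, 1,-12,0.7,-9.9,0,-11,0, 1,-15.5,1,-12.8,0,-15,0, 1,-19,1.2,-15.6,0,-18,0, 1,-22.5,1.5,-18.5,0,-21,0, 1,-26,1.7,-21.4,0,-24,0, 1,-29.5,2,-24.3,0,-27,0, 1,-33,2.2,-27.1,0,-30,0, 1,-36.5,2.4,-30,0,-33,0, 1,-40,2.6,-32.9,0,-36,0]'; python3 -c "
from h import *
delta([527,-111,200],-2.116)"
```

```text
clock: 1.45
eef_pos: [478.4, -185.6, 205.4]
tool_rot: [-1.57, -0.0, -2.209]
force: [1.3, -0.2, -0.0]
width: 85.5
shift cm [-8.89  0.54 -0.54] rot deg [-0.  -5.3  0. ]
```

```bash
python3 -m inch '[1,-3,0.2,-0.2,0,-2,0, 1,-6,0.4,-0.4,0,-4,0, 1,-8,0.5,-0.5,0,-5.3,0, 1,-8.9,0.5,-0.5,0,-5.3,0, 1,-8.9,0.5,-0.5,0,-5.3,0, 1,-8.9,0.5,-0.5,0,-5.3,0]'; python3 -c "
from h import *
d=cal('wrist'); cv2.imwrite('pics/w1.png',d['img'][:,:,::-1])
delta([527,-111,200],-2.116)"
```

```text
clock: 2.05
eef_pos: [526.0, -114.1, 200.3]
tool_rot: [-1.571, -0.001, -2.12]
force: [-0.7, -0.4, -0.1]
width: 85.6
shift cm [-0.35  0.03 -0.08] rot deg [ 0.  -0.3  0.1]
```

View pics/w1.png

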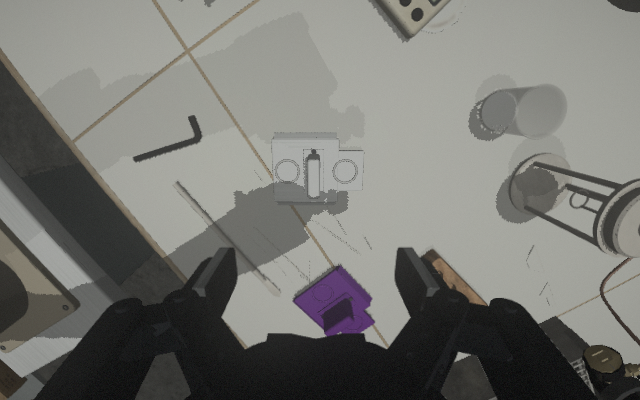

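```bash
python3 - <<'E'
import cv2
a=cv2.imread("pics/w1.png")[120:215,260:375]
cv2.imwrite("pics/w1c.png",cv2.resize(a,None,fx=6,fy=6,interpolation=cv2.INTER_CUBIC))
E
```

```text
(no output)
```

View pics/w1c.png

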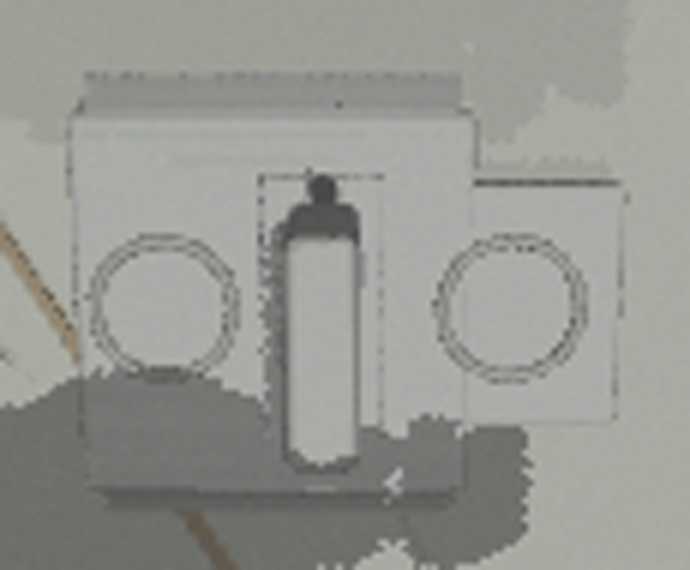

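```bash
python3 - <<'E'
from h import *
np.set_printoptions(precision=1,suppress=True)
W=cal("wrist")
c=lambda x,y:(260+(x+.5)/6-.5,120+(y+.5)/6-.5)
f=[onz(W,c(*p),54.5) for p in [(288,238),(357,238),(287,464),(357,464)]]
print(np.array(f)); print("fin c",np.mean(f,0))
v=(f[1]+f[3]-f[0]-f[2]);print(np.arctan2(v[1],v[0])); v=(f[0]+f[1]-f[2]-f[3]);print("long",np.linalg.norm(v)/2,np.arctan2(v[1],v[0])+np.pi/2)
a,b=[onz(W,c(*p),14.5) for p in [(165,308),(512,308)]]
print(a,b,(a+b)/2,np.arctan2(*(b-a)[1::-1]))
for p in [(70,118),(474,118),(618,183),(616,421)]: print(onz(W,c(*p),14.5))
print(ctrl.read_state()["eef_pos"])
E
```

```text
[[ 531.   -88.2   54.5]
 [ 541.3  -94.5   54.5]
 [ 508.8 -123.3   54.5]
 [ 519.7 -130.    54.5]]
fin c [ 525.2 -109.    54.5]
-0.5498421955127892
long 41.59117874587777 2.58728609470857
[497.5 -92.8  14.5] [ 557.3 -129.5   14.5] [ 527.4 -111.2   14.5] -0.5497647896227764
[502.5 -51.4  14.5]
[569.7 -92.6  14.5]
[ 587.7 -118.5   14.5]
[ 563.8 -161.4   14.5]
[ 525.9 -114.4  200.3]
```

```bash
python3 -c "
from h import *
print(delta([525.5,-109.7,80],-2.121))"
```

```text
shift cm [-0.39 12.03 -0.28] rot deg [0.  0.  0.1]
(array([-0.39441601, 12.0340825 , -0.27937949]), array([0.00212539, 0.02334813, 0.0606671 ]))
```

```bash
python3 -m inch '[1,-0.4,3,-0.3,0,0,0, 1,-0.4,7,-0.3,0,0,0, 1,-0.4,10.5,-0.3,0,0,0, 1,-0.4,12,-0.3,0,0,0, 1,-0.4,12,-0.3,0,0,0, 1,-0.4,12,-0.3,0,0,0, 1,-0.4,12,-0.3,0,0,0]'; python3 -c "
from h import *
d=cal('wrist'); cv2.imwrite('pics/w2.png',d['img'][:,:,::-1])
delta([525.5,-109.7,20],-2.121)"
```

```text
clock: 2.85
eef_pos: [527.0, -108.4, 81.6]
tool_rot: [-1.569, 0.001, -2.119]
force: [0.6, -0.8, 1.2]
width: 85.3
shift cm [ 0.21  6.17 -0.08] rot deg [-0.1  0.1 -0.1]
```

View pics/w2.png

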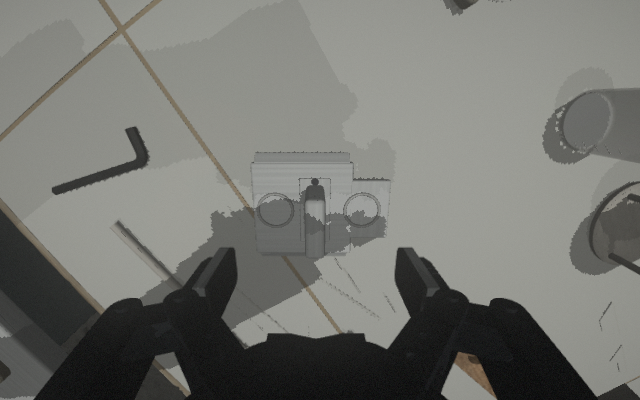

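```bash
python3 -m inch '[1,0.15,2,0,0,0,0, 1,0.15,4.2,0,0,0,0, 1,0.15,5.7,0,0,0,0, 1,0.15,6.1,0,0,0,0, 1,0.15,6.1,0,0,0,0, 0.5,0.15,6.1,0,0,0,0, 0.5,0.15,6.1,0,0,0,0]'; python3 -c "
from h import *
d=cal('wrist'); cv2.imwrite('pics/w3.png',d['img'][:,:,::-1])
delta([525.5,-109.7,20],-2.121)"
```

```text
clock: 3.6
eef_pos: [526.2, -109.2, 20.4]
tool_rot: [-1.569, 0.001, -2.118]
force: [0.8, -0.3, -0.2]
width: 58.9
shift cm [ 0.07  0.03 -0.03] rot deg [-0.1  0.2 -0. ]
```

View pics/w3.png

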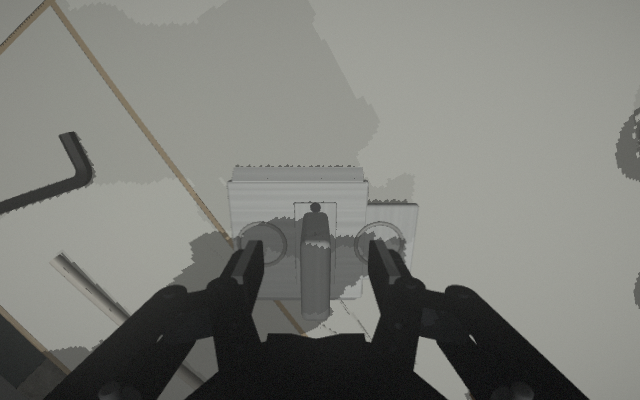

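```bash
python3 -m inch '[0.3,0.15,0,0,0,0,0, 0.2,0.1,0,0,0,0,0, 0.1,0.1,0,0,0,0,0, 0,0.1,0,0,0,0,0, 0,0.1,0,0,0,0,0, 0,0.1,0,0,0,0,0, 0,0.1,0,0,0,0,0]'; python3 -c "
from h import *
d=cal('wrist'); cv2.imwrite('pics/w4.png',d['img'][:,:,::-1])
delta([525.5,-109.7,20],-2.121); print(ctrl.read_state())"
```

```text
clock: 4.35
eef_pos: [525.1, -110.0, 19.7]
tool_rot: [-1.57, 0.0, -2.118]
force: [-0.4, -0.1, 5.1]
width: 13.0
shift cm [-0.05 -0.03  0.02] rot deg [-0.   0.2  0. ]
{'clock': 4.4, 'qpos': array([ 0.22102728,  0.79794305, -0.10211687,  1.97971392,  0.20216179,
        0.37302106, -0.58619067]), 'qd': array([-0.00252625,  0.00080246, -0.00120442,  0.00044144,  0.00016383,
       -0.00114315, -0.00047282]), 'tau': array([-2.62292381e-01, -5.05276752e+01, -8.84347167e-01, -7.94743806e+00,
       -4.01064358e-02, -2.80618686e-01, -1.90146337e-02]), 'eef_pos': array([ 525.07098791, -110.0564025 ,   19.67624233]), 'tool_rot': array([-1.57030286e+00, -2.02057292e-06, -2.11802617e+00]), 'force': array([-0.18633465,  0.04023744,  5.55240909]), 'torque': array([0.00851893, 0.236394  , 0.00301865]), 'width': 13.20934719412236}
```

View pics/w4.png

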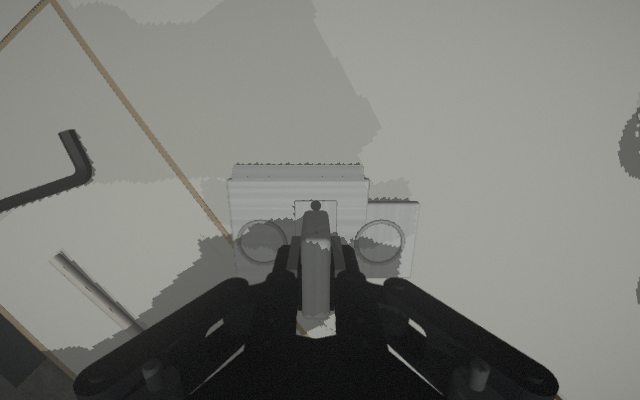

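```bash
python3 -m inch '[0,0,-0.5,0,0,0,0, 0,0,-2,0,0,0,0, 0,0,-5,0,0,0,0, 0,0,-8.5,0,0,0,0, 0,0,-11.5,0,0,0,0, 0,0,-13,0,0,0,0, 0,0,-13,0,0,0,0, 0,0,-13,0,0,0,0, 0,0,-13,0,0,0,0]'; python3 -c "
from h import *
for n in ('wrist','side'):
  d=cal(n); cv2.imwrite('pics/%s5.png'%n,d['img'][:,:,::-1])
print(ctrl.read_state()['force'])"
```

```text
clock: 5.3
eef_pos: [523.6, -109.7, 147.8]
tool_rot: [-1.574, -0.001, -2.118]
force: [-0.2, -0.2, -4.5]
width: 13.5
[ 0.44981294  0.54365719 -4.81203199]
```

View pics/wrist5.png

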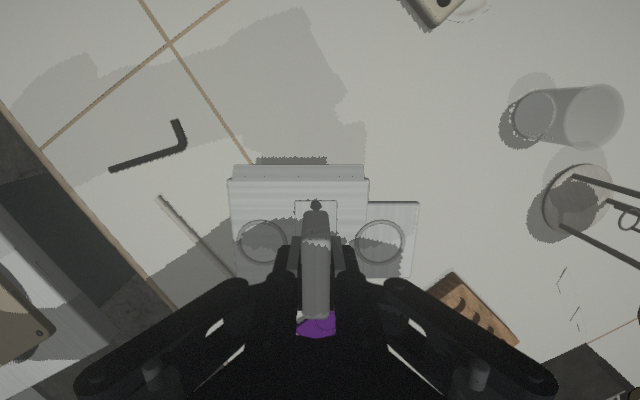

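View pics/side5.png

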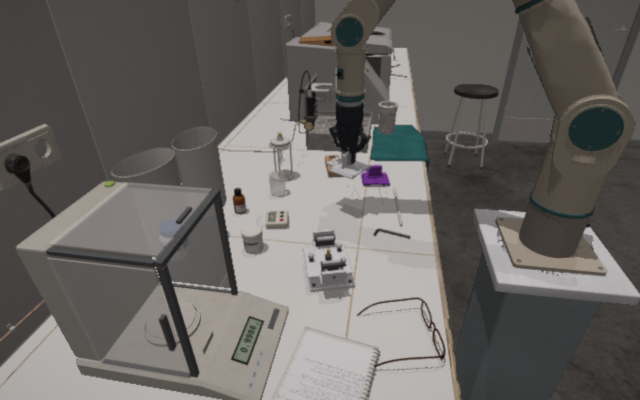

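```bash
python3 - <<'E'
from h import *
np.set_printoptions(precision=1,suppress=True)
W=cal("wrist");st=ctrl.read_state()
R=Ro.from_euler("xyz",st["tool_rot"]).as_matrix()
for p in [(263,241),(380,241),(418,202),(228,181),(369,181)]:
    X=onz(W,p,st["eef_pos"][2]-20+14.5); print(p, R.T@(X-st["eef_pos"]))
delta([577,66,147],-1.251)
E
```

```text
(263, 241) [ -1.6   5.6 -32.4]
(380, 241) [-1.6  5.4 37.1]
(418, 202) [-26.1   5.4  57. ]
(228, 181) [-38.4   5.6 -49.7]
(369, 181) [-38.4   5.4  28.3]
shift cm [-17.8   0.1  -4.6] rot deg [  0.1 -49.7  -0. ]
```

```bash
python3 -m inch '[0,-1,0,-0.2,0,-3,0, 0,-3,0,-0.8,0,-9,0, 0,-6,0,-1.6,0,-16,0, 0,-9,0,-2.3,0,-24,0, 0,-12,0,-3.1,0,-32,0, 0,-15,0,-3.9,0,-40,0, 0,-17,0,-4.4,0,-46,0, 0,-17.8,0,-4.6,0,-49.7,0, 0,-17.8,0,-4.6,0,-49.7,0, 0,-17.8,0,-4.6,0,-49.7,0, 0,-17.8,0,-4.6,0,-49.7,0]'; python3 -c "
from h import *
for n in ('wrist','top'):
  d=cal(n); cv2.imwrite('pics/%s6.png'%n,d['img'][:,:,::-1])
print(ctrl.read_state()['force'])"
```

```text
clock: 6.55
eef_pos: [577.9, 64.9, 149.1]
tool_rot: [-1.572, -0.001, -1.252]
force: [0.3, -0.3, -4.5]
width: 13.4
[ 0.98364539 -0.85019131 -3.43502891]
```

View pics/wrist6.png

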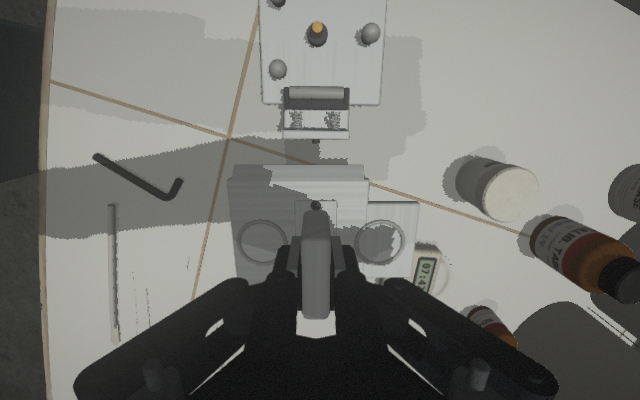

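```bash
python3 - <<'E'
import cv2
a=cv2.imread("pics/wrist6.png")[0:150,240:410]
cv2.imwrite("pics/w6c.png",cv2.resize(a,None,fx=4,fy=4,interpolation=cv2.INTER_CUBIC))
E
```

```text
(no output)
```

View pics/w6c.png

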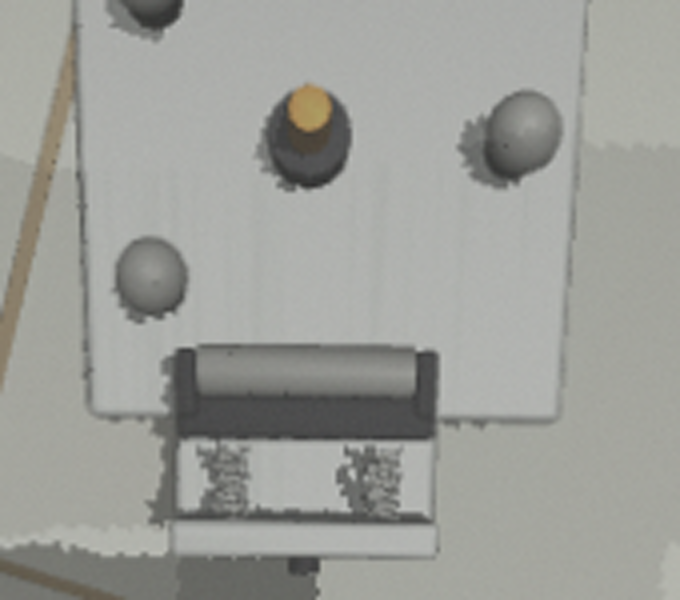

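```bash
python3 - <<'E'
from h import *
np.set_printoptions(precision=1,suppress=True)
W=cal("wrist");T=cal("top");S=cal("side")
cw=lambda x,y:(240+(x+.5)/4-.5,(y+.5)/4-.5)
ct=lambda x,y:(170+(x+.5)/8-.5,190+(y+.5)/8-.5)
cs=lambda x,y:(290+(x+.5)/5-.5,180+(y+.5)/5-.5)
for n,w,t,s in [("single",(527,128),(335,158),(107,384)),("rear",(151,274),(480,350),(247,334)),("pin",(310,106),(360,272),(193,347))]:
    print(n,"WT",tri(W,cw(*w),T,ct(*t)),"WS",tri(W,cw(*w),S,cs(*s)))
    print("   W z=52,58:",onz(W,cw(*w),52),onz(W,cw(*w),58))
a,b=onz(W,cw(527,128),57),onz(W,cw(151,274),57); 
v=b-a; ang=np.arctan2(v[1],v[0])-np.arctan2(-26,-70); print("yaw",ang%(2*np.pi), "len",np.linalg.norm(v),np.hypot(70,26))
c=a-np.array([np.cos(ang),np.sin(ang),0])*40; print("centre",c)
# roller edges yaw
for p,q,z in [((195,346),(418,348),62),((172,520),(438,520),60),((172,555),(436,555),55)]:
    v=onz(W,cw(*q),z)-onz(W,cw(*p),z); print("edge yaw",np.arctan2(v[1],v[0]))
E
```

```text
single WT (array([572. , 198.1,  79.4]), np.float64(1.659751298783128)) WS (array([573.6, 204.6,  59. ]), np.float64(1.6059126353263697))
   W z=52,58: [575.1 206.7  52. ] [574.5 205.   58. ]
rear WT (array([514.8, 156.5,  57.9]), np.float64(2.7665945028038132)) WS (array([514.2, 157.8,  58.1]), np.float64(0.11508671685601926))
   W z=52,58: [513.3 158.3  52. ] [514.2 157.8  58. ]
pin WT (array([536.2, 188.6,  82.3]), np.float64(1.970761244157417)) WS (array([535.3, 191.4,  74.6]), np.float64(0.7028737508799533))
   W z=52,58: [533.9 196.9  52. ] [534.4 195.5  58. ]
yaw 0.3086997929523947 len 76.88212446395472 74.67261881037788
centre [536.5 193.1  57. ]
edge yaw 0.31000259068314523
edge yaw 0.31843743243968214
edge yaw 0.31842096799259006
```

```bash
python3 -c "
from h import *
delta([536.6,189.7,130],-1.254)"
```

```text
shift cm [-13.1    1.94  -0.05] rot deg [0.  0.1 0. ]
```

```bash
python3 -m inch '[0,-1,0,0,0,0,0, 0,-3,0,0,0,0,0, 0,-6,0,0,0,0,0, 0,-9,0.3,0,0,0,0, 0,-11.5,1,0,0,0,0, 0,-13,1.6,0,0,0,0, 0,-13.1,1.9,0,0,0,0, 0,-13.1,1.9,0,0,0,0, 0,-13.1,1.9,0,0,0,0, 0,-13.1,1.9,0,0,0,0]'; python3 -c "
from h import *
for n in ('wrist','top','side'):
  d=cal(n); cv2.imwrite('pics/%s7.png'%n,d['img'][:,:,::-1])
a=cv2.imread('pics/top7.png')[170:270,160:280]; b=cv2.imread('pics/side7.png')[190:300,280:390]
cv2.imwrite('pics/t7c.png',cv2.resize(a,None,fx=6,fy=6,interpolation=2)); cv2.imwrite('pics/s7c.png',cv2.resize(b,None,fx=5,fy=5,interpolation=2))
st=ctrl.read_state();print(st['force'],st['eef_pos'])
delta([536.6,189.7,130],-1.254)"
```

```text
clock: 7.8
eef_pos: [537.7, 189.0, 130.5]
tool_rot: [-1.57, -0.001, -1.253]
force: [0.5, 0.2, -4.7]
width: 13.5
[ 1.11021834  0.27137655 -3.47082751] [537.44912006 189.57548854 130.53243608]
shift cm [-0.04  0.05 -0.08] rot deg [-0.   0.1  0. ]
```

View pics/t7c.png

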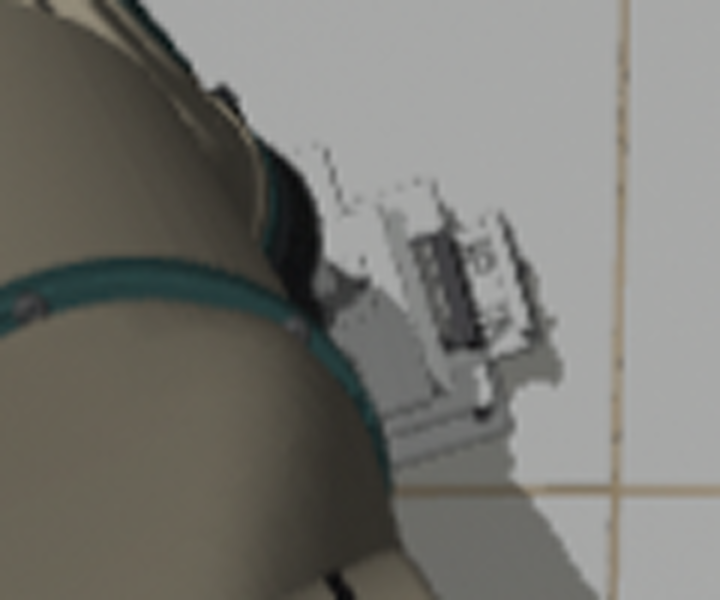

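View pics/s7c.png

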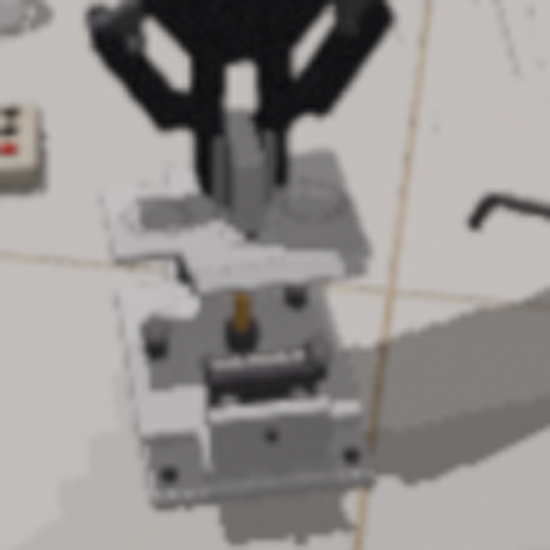

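View pics/wrist7.png

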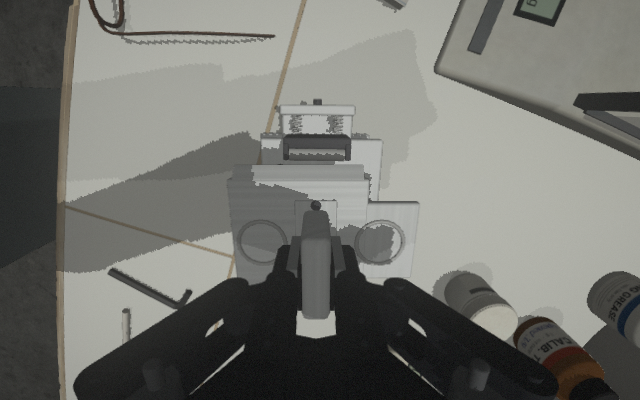

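```bash
python3 -m inch '[0,0,0.8,-0.05,0,0,0, 0,0,1.8,-0.05,0,0,0, 0,0,2.6,-0.05,0,0,0, 0,0,3,-0.05,0,0,0, 0,0,3,-0.05,0,0,0, 0,0,3,-0.05,0,0,0]'; python3 -c "
from h import *
for n in ('wrist','side'):
  d=cal(n); cv2.imwrite('pics/%s8.png'%n,d['img'][:,:,::-1])
a=cv2.imread('pics/wrist8.png')[80:260,210:440]; b=cv2.imread('pics/side8.png')[190:300,280:390]
cv2.imwrite('pics/w8c.png',cv2.resize(a,None,fx=3,fy=3,interpolation=2)); cv2.imwrite('pics/s8c.png',cv2.resize(b,None,fx=5,fy=5,interpolation=2))
st=ctrl.read_state();print(st['force'],st['eef_pos'])
delta([536.6,189.7,100],-1.254)"
```

```text
clock: 8.55
eef_pos: [536.5, 190.4, 100.2]
tool_rot: [-1.571, 0.0, -1.25]
force: [-0.3, -0.4, -4.2]
width: 13.4
[-0.16678552 -0.02800309 -4.55849123] [536.80467893 190.42396617 100.62556084]
shift cm [ 0.06  0.06 -0.04] rot deg [-0.   0.2 -0. ]
```

View pics/w8c.png

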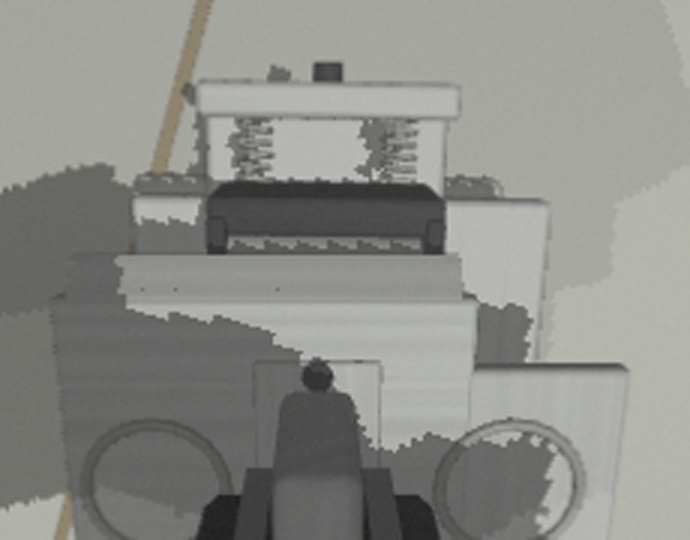

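View pics/s8c.png

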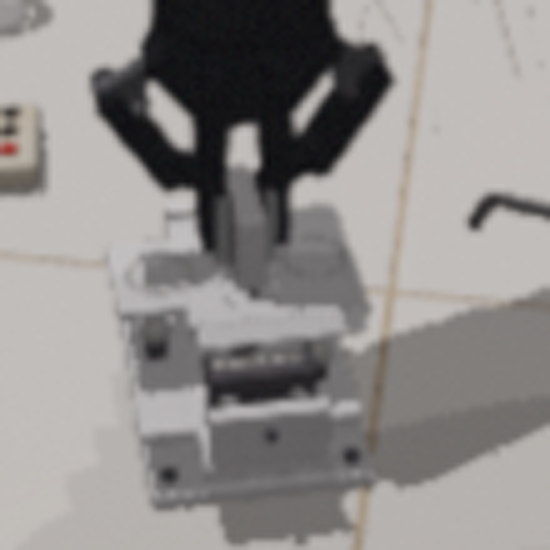

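```bash
python3 -m inch '[0,0.03,0.15,-0.02,0,0,0, 0,0.03,0.3,-0.02,0,0,0, 0,0.03,0.45,-0.02,0,0,0, 0,0.03,0.6,-0.02,0,0,0, 0,0.03,0.6,-0.02,0,0,0]'; python3 -c "
from h import *
delta([536.6,190,90],-1.254)"
```

```text
clock: 9.15
eef_pos: [536.8, 189.9, 94.6]
tool_rot: [-1.57, -0.0, -1.251]
force: [-0.6, 0.4, -1.2]
width: 13.7
shift cm [-0.01  0.46 -0.01] rot deg [-0.   0.2  0. ]
```

```bash
python3 -m inch '[0,0,0.1,0,0,0,0, 0,0,0.2,0,0,0,0, 0,0,0.2,0,0,0,0]';python3 -m inch '[0,0,0.1,0,0,0,0, 0,0,0.2,0,0,0,0, 0,0,0.2,0,0,0,0]'
```

```text
clock: 9.45
eef_pos: [537.1, 190.2, 92.8]
tool_rot: [-1.569, 0.0, -1.251]
force: [0.9, -0.3, 3.3]
width: 13.5
clock: 9.75
eef_pos: [537.1, 190.2, 90.8]
tool_rot: [-1.569, 0.0, -1.251]
force: [-0.3, 0.3, 4.7]
width: 13.6
```

```bash
python3 -m inch '[0,0,0.05,0,0,0,0, 0,0,0.1,0,0,0,0, 0,0,0.1,0,0,0,0]';python3 -m inch '[0,0,0.05,0,0,0,0, 0,0,0.1,0,0,0,0, 0,0,0.1,0,0,0,0]'
```

```text
clock: 10.05
eef_pos: [537.2, 190.3, 89.9]
tool_rot: [-1.569, 0.0, -1.251]
force: [-0.2, -0.6, 6.4]
width: 12.8
clock: 10.35
eef_pos: [537.1, 190.2, 88.8]
tool_rot: [-1.569, 0.0, -1.251]
force: [1.4, -0.6, 3.7]
width: 13.4
```

```bash
python3 -m inch '[0,0,0.05,0,0,0,0, 0,0,0.1,0,0,0,0, 0,0,0.1,0,0,0,0]';python3 -m inch '[0,0,0.05,0,0,0,0, 0,0,0.1,0,0,0,0, 0,0,0.1,0,0,0,0]'
```

```text
clock: 10.65
eef_pos: [536.2, 189.7, 86.8]
tool_rot: [-1.571, 0.0, -1.251]
force: [1.4, 0.7, -1.3]
width: 13.3
clock: 10.95
eef_pos: [535.8, 189.6, 85.7]
tool_rot: [-1.572, -0.0, -1.251]
force: [1.2, 0.3, -4.8]
width: 13.4
```

```bash
python3 -m inch '[0,0,0.05,0,0,0,0, 0,0,0.1,0,0,0,0, 0,0,0.1,0,0,0,0]';python3 -m inch '[0,0,0.05,0,0,0,0, 0,0,0.1,0,0,0,0, 0,0,0.1,0,0,0,0]'
```

```text
clock: 11.25
eef_pos: [535.8, 189.6, 84.9]
tool_rot: [-1.572, -0.0, -1.251]
force: [-0.0, 0.8, -4.8]
width: 13.1
clock: 11.55
eef_pos: [535.9, 189.6, 83.9]
tool_rot: [-1.572, -0.0, -1.251]
force: [-0.1, -0.8, -6.9]
width: 13.6
```

```bash
python3 -m inch '[0,0,0.05,0,0,0,0, 0,0,0.1,0,0,0,0, 0,0,0.1,0,0,0,0]';python3 -m inch '[0,0,0.05,0,0,0,0, 0,0,0.1,0,0,0,0, 0,0,0.1,0,0,0,0]'
```

```text
clock: 11.85
eef_pos: [535.9, 189.6, 82.8]
tool_rot: [-1.572, -0.0, -1.251]
force: [0.1, 0.2, -8.4]
width: 13.2
clock: 12.15
eef_pos: [536.2, 189.8, 82.0]
tool_rot: [-1.571, 0.0, -1.251]
force: [0.1, -0.3, -10.8]
width: 13.5
```

```bash
python3 -m inch '[0,0,0.05,0,0,0,0, 0,0,0.1,0,0,0,0, 0,0,0.1,0,0,0,0]'
```

```text
clock: 12.45
eef_pos: [536.7, 189.9, 81.5]
tool_rot: [-1.57, -0.0, -1.251]
force: [0.4, -0.4, -8.6]
width: 13.2
```

```bash
python3 -m inch '[0,0,0.05,0,0,0,0, 0,0,0.1,0,0,0,0, 0,0,0.1,0,0,0,0]'
```

```text
clock: 12.75
eef_pos: [537.3, 189.9, 80.9]
tool_rot: [-1.569, -0.0, -1.251]
force: [0.8, -2.4, -2.6]
width: 12.9
```

```bash
python3 -m inch '[0,0,0.05,0,0,0,0, 0,0,0.05,0,0,0,0]'; python3 -c "
from h import *
for n in ('wrist','side'):
  d=cal(n); cv2.imwrite('pics/%s9.png'%n,d['img'][:,:,::-1])
a=cv2.imread('pics/wrist9.png')[80:260,210:440]; b=cv2.imread('pics/side9.png')[190:300,280:390]
cv2.imwrite('pics/w9c.png',cv2.resize(a,None,fx=3,fy=3,interpolation=2)); cv2.imwrite('pics/s9c.png',cv2.resize(b,None,fx=5,fy=5,interpolation=2))
st=ctrl.read_state();print(st['force'],st['torque'],st['eef_pos'])"
```

```text
clock: 12.95
eef_pos: [537.5, 189.9, 80.7]
tool_rot: [-1.569, -0.0, -1.251]
force: [0.8, -1.4, 1.5]
width: 13.4
[ 1.32225631 -1.69004165  3.57409776] [-0.44709159 -0.25598608 -0.45662015] [537.47513331 189.98983336  80.64629632]
```

View pics/w9c.png

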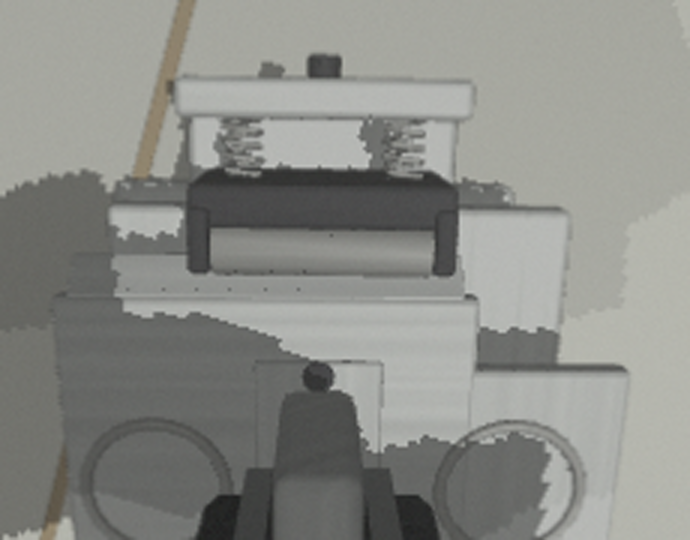

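View pics/s9c.png

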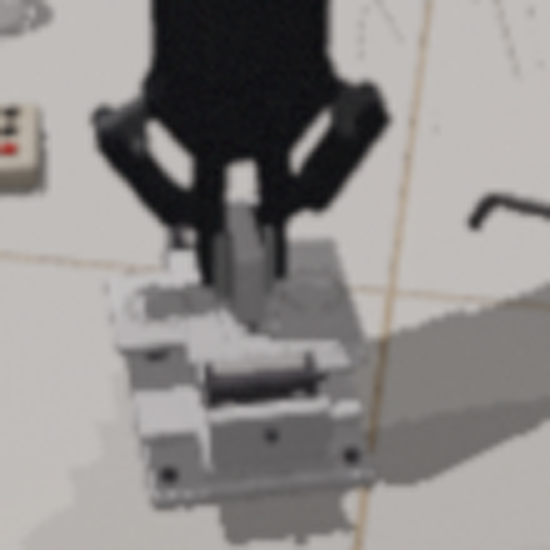

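```bash
python3 -m inch '[0.3,0,0,0,0,0,0, 0.5,0,0,0,0,0,0, 0.6,0,0,0,0,0,0, 0.6,0,0,0,0,0,0, 0.6,0,0,0,0,0,0]'; python3 -c "
from h import *
for n in ('wrist','side'):
  d=cal(n); cv2.imwrite('pics/%s10.png'%n,d['img'][:,:,::-1])
a=cv2.imread('pics/wrist10.png')[80:300,210:440]; b=cv2.imread('pics/side10.png')[190:300,280:390]
cv2.imwrite('pics/w10c.png',cv2.resize(a,None,fx=2.6,fy=2.6,interpolation=2)); cv2.imwrite('pics/s10c.png',cv2.resize(b,None,fx=5,fy=5,interpolation=2))
st=ctrl.read_state();print(st['force'],st['torque'],st['eef_pos'])"
```

```text
clock: 13.55
eef_pos: [536.3, 190.0, 79.7]
tool_rot: [-1.571, 0.0, -1.25]
force: [-0.5, -0.1, -0.5]
width: 51.2
[-0.30414159  0.99094932  0.37599924] [ 0.00416564 -0.01696893  0.0121499 ] [536.36103531 189.94537771  79.76170194]
```

View pics/w10c.png

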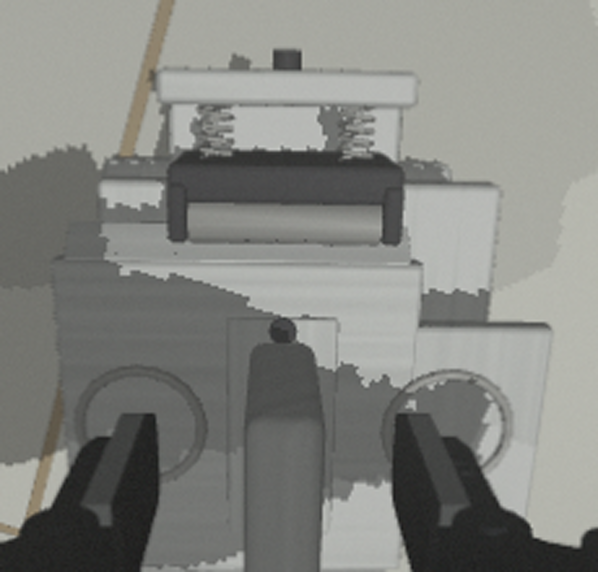

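View pics/s10c.png

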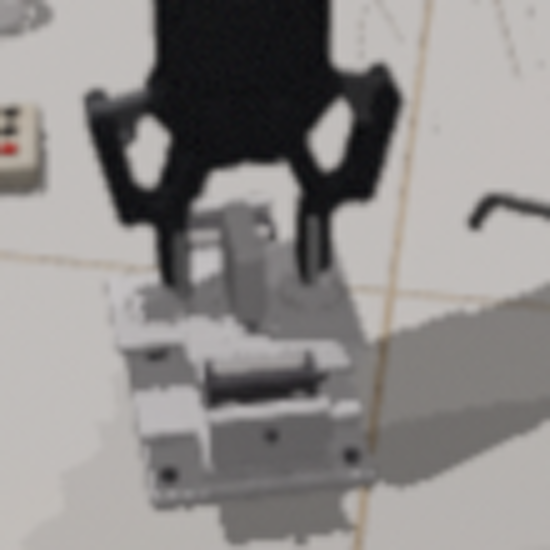

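```bash
python3 -m inch '[0.6,0,-0.5,0,0,0,0, 0.6,0,-2,0,0,0,0, 0.6,0,-5,0,0,0,0, 0.6,0,-9,0,0,0,0, 0.6,0,-12,0,0,0,0, 0.6,3,-14,0,0,0,0, 0.6,7,-14,0,0,0,0, 0.6,11,-14,0,0,0,0, 0.6,15,-14,0,0,0,0, 0.6,18,-14,0,0,0,0, 0.6,18,-14,0,0,0,0, 0.6,18,-14,0,0,0,0]'; python3 -c "
from h import *
for n in ('wrist','side','top'):
  d=cal(n); cv2.imwrite('pics/%s11.png'%n,d['img'][:,:,::-1])
a=cv2.imread('pics/top11.png')[180:270,160:280]; b=cv2.imread('pics/side11.png')[190:300,280:390]
cv2.imwrite('pics/t11c.png',cv2.resize(a,None,fx=6,fy=6,interpolation=2)); cv2.imwrite('pics/s11c.png',cv2.resize(b,None,fx=5,fy=5,interpolation=2))
st=ctrl.read_state();print(st['force'],st['eef_pos'])"
```

```text
clock: 14.85
eef_pos: [593.0, 18.5, 220.0]
tool_rot: [-1.571, 0.0, -1.252]
force: [0.1, 0.2, -0.2]
width: 51.3
[ 0.32955557  0.26991994 -0.60759496] [592.71792989  20.93054214 220.09233615]
```

View pics/wrist11.png

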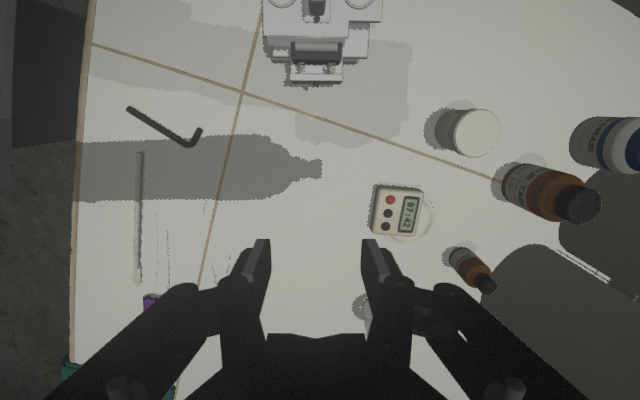

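View pics/t11c.png

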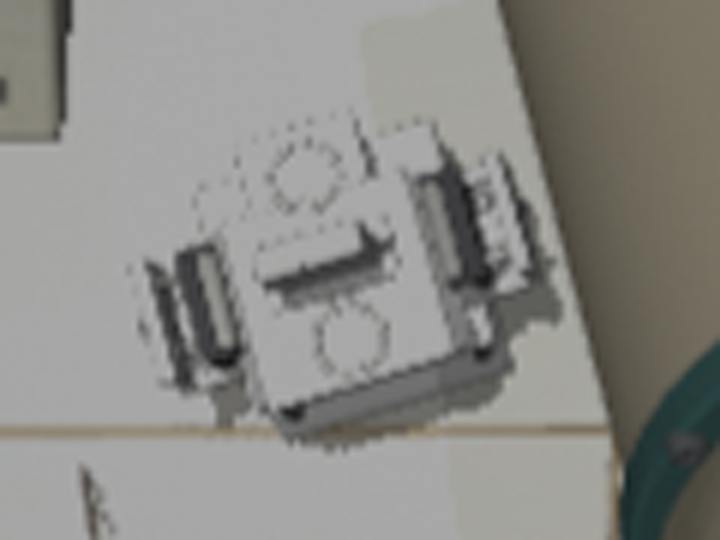

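View pics/s11c.png

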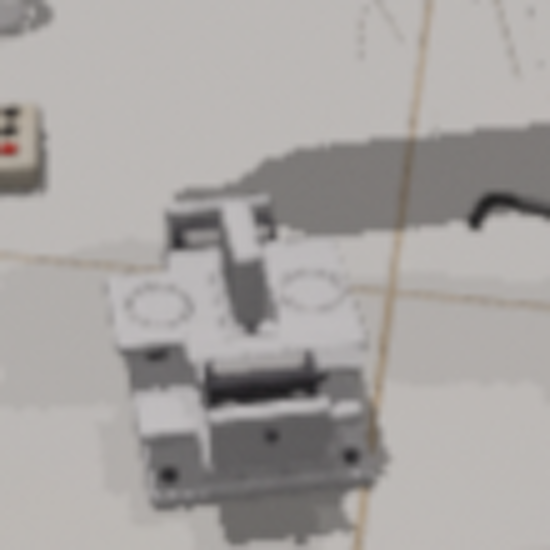

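```bash
python3 - <<'E'
from h import *
np.set_printoptions(precision=1,suppress=True)
T=cal("top");S=cal("side")
ct=lambda x,y:(160+(x+.5)/6-.5,180+(y+.5)/6-.5)
cs=lambda x,y:(280+(x+.5)/5-.5,190+(y+.5)/5-.5)
P=[]
for n,t,s in [("nose",(307,178),(159,304)),("rear",(352,340),(314,290))]:
    X,e=tri(T,ct(*t),S,cs(*s));print(n,X,e);P.append(X)
d=P[0]-P[1];print(np.linalg.norm(d),np.arctan2(d[1],d[0]),"centre",P[1]+d*30/70)
E
```

```text
nose [572.5 200.5  73.4] 0.681180167553512
rear [505.1 179.4  73. ] 2.546369516122918
70.70221659156978 0.30237170870685176 centre [534.  188.5  73.2]
```

```bash
python3 -c "
from h import *
delta([536.3,189.8,135],-1.254)"
```

```text
shift cm [-1.782e+01  8.510e+00  1.000e-02] rot deg [-0.   0.3 -0. ]
```

```bash
python3 -m inch '[0,-3,0,0,0,0,0, 0,-7,0,0,0,0,0, 0,-11,0,0,0,0,0, 0,-15,1.5,0,0,0,0, 0,-17.8,4,0,0,0,0, 0,-17.8,7,0,0,0,0, 0,-17.8,8.5,0,0,0,0, 0,-17.8,8.5,0,0,0,0, 0,-17.8,8.5,0,0,0,0, 0,-17.8,8.5,0,0,0,0]'; python3 -m inch '[0,0,0.6,0,0,0,0, 0,0,1.2,0,0,0,0, 0,0,1.4,0,0,0,0, 0,0,1.4,0,0,0,0, 0,0,1.4,0,0,0,0]'
```

```text
clock: 16.1
eef_pos: [537.8, 188.5, 136.0]
tool_rot: [-1.569, 0.0, -1.25]
force: [-0.2, 0.5, -0.2]
width: -0.4
clock: 16.6
eef_pos: [537.1, 188.0, 120.8]
tool_rot: [-1.571, 0.0, -1.251]
force: [-0.1, 0.0, 0.0]
width: 0.0
```

```bash
for i in 1; do python3 -m inch '[0,0,0.1,0,0,0,0, 0,0,0.2,0,0,0,0, 0,0,0.2,0,0,0,0]'; done; python3 -m inch '[0,0,0.05,0,0,0,0, 0,0,0.1,0,0,0,0, 0,0,0.1,0,0,0,0]'; python3 -m inch '[0,0,0.05,0,0,0,0, 0,0,0.1,0,0,0,0, 0,0,0.1,0,0,0,0]'
```

```text
clock: 16.9
eef_pos: [537.0, 187.9, 118.8]
tool_rot: [-1.571, -0.0, -1.251]
force: [-0.6, -0.7, 0.1]
width: -0.5
clock: 17.2
eef_pos: [537.0, 188.0, 117.8]
tool_rot: [-1.571, -0.0, -1.251]
force: [0.1, -0.4, -0.0]
width: -0.2
clock: 17.5
eef_pos: [537.0, 187.9, 116.8]
tool_rot: [-1.571, -0.0, -1.251]
force: [1.1, 0.6, -0.7]
width: 0.3
```

```bash
python3 -m inch '[0,0,0.05,0,0,0,0, 0,0,0.1,0,0,0,0, 0,0,0.1,0,0,0,0]'; python3 -m inch '[0,0,0.05,0,0,0,0, 0,0,0.05,0,0,0,0]'
```

```text
clock: 17.8
eef_pos: [537.0, 187.9, 115.8]
tool_rot: [-1.571, -0.0, -1.251]
force: [-0.2, 0.3, 0.1]
width: -0.1
clock: 18.0
eef_pos: [537.0, 188.0, 115.3]
tool_rot: [-1.571, -0.0, -1.251]
force: [-0.1, 0.5, 0.1]
width: 0.1
```

```bash
python3 -m inch '[0,0,0.05,0,0,0,0, 0,0,0.05,0,0,0,0]'
```

```text
clock: 18.2
eef_pos: [537.1, 188.0, 115.2]
tool_rot: [-1.571, -0.0, -1.251]
force: [-1.6, 0.4, 4.6]
width: 0.3
```

```bash
python3 -m inch '[0,0,0.05,0,0,0,0, 0,0,0.05,0,0,0,0]'
```

```text
clock: 18.4
eef_pos: [537.1, 188.0, 115.1]
tool_rot: [-1.57, -0.0, -1.251]
force: [-1.8, -0.7, 7.8]
width: 0.1
```

```bash
python3 -m inch '[0,0,-0.5,0,0,0,0, 0,0.9,-0.5,0,0,0,0, 0,1.8,-0.5,0,0,0,0, 0,1.8,-0.3,0,0,0,0, 0,1.8,-0.15,0,0,0,0, 0,1.8,-0.1,0,0,0,0]'; python3 -m inch '[0,0,0.03,0,0,0,0, 0,0,0.05,0,0,0,0]'; python3 -m inch '[0,0,0.03,0,0,0,0, 0,0,0.05,0,0,0,0]'
```

```text
clock: 19.0
eef_pos: [542.7, 170.4, 115.1]
tool_rot: [-1.571, -0.001, -1.251]
force: [-0.1, -1.9, 4.8]
width: 0.1
clock: 19.2
eef_pos: [542.7, 170.4, 115.1]
tool_rot: [-1.571, -0.001, -1.251]
force: [-0.8, -2.6, 5.5]
width: -0.0
clock: 19.4
eef_pos: [542.8, 170.4, 115.0]
tool_rot: [-1.571, -0.001, -1.251]
force: [-1.8, -2.2, 10.2]
width: 0.2
```

```bash
python3 -m inch '[0,0,-0.5,0,0,0,0, 0,-1.2,-0.5,0,0,0,0, 0,-2.4,-0.5,0,0,0,0, 0,-3.6,-0.5,0,0,0,0, 0,-3.6,-0.3,0,0,0,0, 0,-3.6,-0.15,0,0,0,0, 0,-3.6,-0.1,0,0,0,0]'; python3 -m inch '[0,0,0.03,0,0,0,0, 0,0,0.05,0,0,0,0]'; python3 -m inch '[0,0,0.03,0,0,0,0, 0,0,0.05,0,0,0,0]'
```

```text
clock: 20.1
eef_pos: [531.1, 205.2, 115.1]
tool_rot: [-1.571, 0.0, -1.251]
force: [-1.2, 1.9, 3.5]
width: -0.3
clock: 20.3
eef_pos: [531.2, 205.2, 115.1]
tool_rot: [-1.571, 0.0, -1.251]
force: [-3.3, 1.3, 5.1]
width: 0.1
clock: 20.5
eef_pos: [531.2, 205.2, 115.0]
tool_rot: [-1.571, 0.0, -1.251]
force: [-3.4, 0.1, 8.5]
width: 0.4
```

```bash
python3 -m inch '[0,0,-0.5,0,0,0,0, 0,0,-2,0,0,0,0, 0,0,-5,0,0,0,0, 0,0,-9,0,0,0,0, 0,3,-11,0,0,0,0, 0,7,-11,0,0,0,0, 0,11,-11,0,0,0,0, 0,15,-11,0,0,0,0, 0,18,-11,0,0,0,0, 0,20,-11,0,0,0,0, 0,20,-11,0,0,0,0, 0,20,-11,0,0,0,0]'; python3 -c "
from h import *
d=cal('side'); cv2.imwrite('pics/side12.png',d['img'][:,:,::-1])
print(ctrl.read_state()['force'])"
```

```text
clock: 21.7
eef_pos: [594.2, 15.0, 224.2]
tool_rot: [-1.571, 0.0, -1.252]
force: [-0.1, 0.3, -0.4]
width: -0.1
[-0.2371601   0.15492912 -0.59558264]
```

View pics/side12.png

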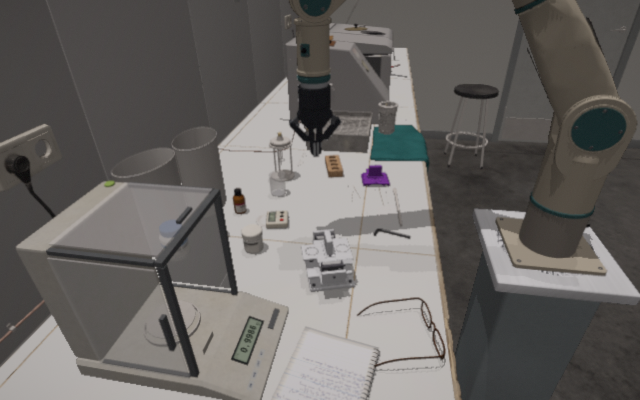

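The plate sits on the stage at (327,258) between the rollers. The beaker (277,184), timer (277,219) and pot (252,240) are where they started, and the arm is clear of everything.

```bash
python3 -c "
from cell import finish_job
print(finish_job())"
```

```text
the job is handed in; nothing more can be done
None
```

The plate is seated on the stage, narrow end towards the single ball, and released. I handed the job in at about 22 s with the arm clear of everything; no verdict was reported.

- **Pressing:** I gripped the aluminium plate by its fin (the purple look-alike was left alone) and lowered it in 1 to 2 mm steps, then 0.5 mm for the last one. The rollers met the rails at TCP z of about 95 mm, with a peak push of about 11 N. They snapped over at about 87 mm and pulled down until the plate met the balls at about 81 mm. That is about 14 mm of travel, as described. The final push before release was about 8 N.
- **Level and home:** After release I touched the fin top with closed fingers at its middle and both ends. The contact was stiff at 115.0 to 115.2 mm in all three places (up to 10 N), so it is level side to side. Front to back, the cameras showed 0.4 mm over 70 mm.
- **Position:** The cameras put the seated plate about 3 mm from the stage centre I had estimated from the balls, and within about 0.02 rad of its yaw. Both rollers were over the rails in the picture.
- **Bystanders:** The beaker, timer and pot look unmoved in the last picture.

**One disagreement:** contact put the seated underside at about 60.7 mm, while the cameras gave 58 to 59 mm. That is about the camera calibration error, and I trusted the contact reading. The seating pin's travel could not be read directly.

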